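# Take the unmarked cap off a gas outlet in the glass studio

### The job

Somebody has parked the thick amber glass roundel on one of the two hexagonal brass caps of the gas outlet block: set it flat on the top of the narrow wooden-topped post, in the middle, and let go of it. Then take off the cap it was standing on; nobody knows whether that thread is right- or left-handed, so while it sits on its outlet try turning it one way and, if it will not give, the other, until it is well loose (about a fifth of a turn), then lift it straight off. Finish still holding the cap in the gripper, right way up, at least 6 cm higher than where it sat, touching nothing else, and leave the other cap and everything else where it is.

Things in the scene. Friction and masses are not known exactly. Their poses are not given: they have to be found in the camera images.
- roundel: amber cast-glass disc, 52 mm across, 30 mm thick, about 0.16 kg (varies), at first standing flat on the cap to be opened. Origin: centre of its underside; z is its axis.
- post_top (a point): centre of the flat top of the fixed post: a wooden disc 32 mm across and 6 mm thick, 75 mm above the table, on an 18 mm steel rod with a 90 mm wide, 10 mm high foot. The post stands to the left or right of the outlet block.
- outlet_block: fixed aluminium block, 54 (x) by 180 mm (y), on a 90 x 200 mm foot plate, turned up to 0.4 rad. Origin: centre of its underside on the table. Two outlets at y = +55 and -55 mm of its frame, each a round seat 50 mm across, 55 mm above the table, with a 26 mm high neck hidden in its cap. One thread is right-handed (loosens counter-clockwise from above), the other left-handed.
- cap: the cap to take off, under the roundel, on either outlet: hexagonal brass cap, hollow from below, 40 mm across flats, 46 across corners, 38 high, 0.16-0.26 kg, resting on the seat 55 mm above the table. Origin: centre of its underside; z up; its x axis is square to a pair of flats (others at 60 and 120 degrees to it) and starts within 0.04 rad of the block's x axis.
- cap_grip (a point): on the cap's axis, 24 mm above its underside, where to grip. Coarse thread, hand not told: the wrong way meets a hard stop within 0.25 rad (felt as a moment about the vertical); the right way turns easily and is free to lift after about 1.0 rad (turn 1.2; up to 1.9 is free). Before that it lifts only 2 to 4 mm and catches. It need not rise while turning.
- other_cap: the same hexagonal brass cap on the other outlet, nothing on it. Leave it. Origin: centre of its underside.
- cork_block: cork sanding block, 45 x 30 x 22 mm; a bystander, not used
- tape_roll: grey roll of tape lying flat, 80 mm across, 24 mm high; a bystander, not used
- glass_tile: flat green glass tile, 100 x 100 x 8 mm; a bystander, not used
- jar: glass jar with steel lid, 60 mm across, 75 mm high; a bystander, not used
- tray: clear plastic tray, 100 x 130 x 50 mm; a bystander, not used
- screwdriver: screwdriver lying on the table; a bystander, not used
- puck_clear: clear glass disc lying on the table, 60 mm across, 20 mm thick; a bystander, not used
Things that resemble listed ones, but are neither listed nor needed, are in the scene too. Several things look just like the part that bears post_top: the one meant starts nearest to the robot's base.

How it is judged:
On the way, in this order (a step that is already met when the one before it is completed fails the run):
1. the roundel stands flat on the post's top, let go (horizontal distance between roundel and post_top below 0.014 m and height (world z) of roundel between 0.072 and 0.079 m and angle between roundel's own z axis and vertical below 0.1 rad and linear speed of roundel below 0.02 m/s and contact force between the fingers and roundel below 0.05 N), for 0.2 s.
2. the cap has been turned at least 40 degrees while down on its outlet (angle between the x axis of cap and the x axis of outlet_block, either way round above 0.7 rad and height (world z) of cap below 0.063 m), for 0.05 s.
At the end, for the whole second after the job is handed in: Roundel still, flat, released on the post, within 14 mm of its centre; cap gripped and still, within 20 degrees of upright, underside 110 mm or more above the table (55 mm above its seat), touching neither block, other cap nor roundel; other cap still on its outlet (all of step 1 and height (world z) of cap above 0.11 m and angle between cap's own z axis and vertical below 0.35 rad and contact force between the fingers and cap above 2 N and linear speed of cap below 0.03 m/s and contact force between cap and outlet_block below 0.05 N and contact force between cap and other_cap below 0.05 N and contact force between cap and roundel below 0.05 N and height (world z) of other_cap between 0.05 and 0.062 m); the arm keeps its last pose, push and grip.
It fails at once if the other cap is taken off or knocked aside (distance of other_cap from where it was at the start of the episode above 0.01 m).
It fails at once if a bystander is pushed more than 30 mm (distance of any of cork_block, tape_roll, glass_tile, jar, tray, screwdriver, puck_clear from where it was at the start of the episode above 0.03 m).
It also fails if it takes over 54 s, if anything falls off the work surface, if the arm or the gripper's body presses on something with over 40 N, if the wrist force passes 120 N, or if a joint passes its speed limit or range.

### The arm

A 6-joint arm with a two-finger parallel gripper is mounted at the origin on the work surface. World frame = base frame: x ahead of the robot, y to its left, z up, the work surface at z = 0. Lengths are in m, angles in rad, forces in N, time in s.
With the tool pointing down it reaches from about 0.225 to 0.875 m from the base axis. Payload 3.4 kg.
Tool frame: the origin (TCP) lies at the very end of the fingers, on their centre line; the grasp point (between the pads) lies 19 mm behind it (manip.grasp_offset is the distance from the TCP to the grasp point, in m); x points along the fingers, y is the direction in which the jaws open and shut, and the axes are right-handed (so a half turn about x gives the same grasp; the last joint's range is limited). The gripper opens to 85 mm and grips with 20 to 120 N. Pads are 22 mm wide; open, the fingers measure 114 mm over their backs; the gripper's body (76 mm by 85 mm) begins 54 mm behind the grasp point. The pads swing forward as they close: fully open they stand 13 mm farther back than shut.
Start: joints at [-1.403, 0.276, 1.505, -0, 1.361, -0.121], TCP at [0.164, -0.551, 0.231] pointing down, gripper open.
Joint ranges: [-2.89, 2.89], [-0.75, 2.08], [0.22, 2.7], [-1.18, 4.32], [0.11, 2.71], [-2.7, 2.7]. Speed limits (rad/s): [2.57, 2.57, 3.14, 3.14, 3.14, 3.14].

### API

Orientations are given as a unit quaternion [w, x, y, z].
In Python, from rig import manip gives the robot as it stands.
- The arm moves only by the tool step_arm, never from a script. Its argument "increments" is a list of rows, each an object with "grip": the opening, from 0 (shut) to 1 (fully open); "delta_pos": the shift along the world's x, y, z in m, a list of three; "twist": the turn about the world's z in degrees. A call has 1 to 10 rows; each row shifts and turns the commanded pose from where the row before left it; what a row does not reach is not made up. A row lasts 1/12 s, in which the tool goes at most 41.7 mm and 7.16 degrees, less where a joint would pass 70% of its speed; a pose out of reach is approached as far as the arm can. A call with a gripper value outside its range is refused whole. The fingers move at their own pace and stop on an object; "force" is the grip in N (left out, the last holds). Time passes only in rows, so rows that do not move let the fingers close. It gives the time, the measured TCP pose, the force and the opening at its end, in the units of the state.
- manip.get_state(): the state, without advancing time (a new reading comes with each control period).
- manip.get_image(name): name is "side" or "top" or "wrist"; returns a dict with "img" (384x512x3 uint8, red, green, blue), "fx", "fy", "cx", "cy" (pixels), "rvec" (rotation vector, rad) and "tvec" (3), from world to camera coordinates, as OpenCV has them; the wrist camera has in their place "mount" (4x4, takes a point from camera to tool coordinates, whose origin is the TCP and whose axes are the tool frame's). Camera axes: x right, y down, z forward; pixel columns grow to the right and rows downward; lengths in m; the calibration is good to about 2 mm. A picture is of the moment at which its call begins: read the wrist's pose just before it. There is no depth.
- manip.sign_off(): hands the job in, once; it reports no verdict.
The state is a dict: "clock": time; "qpos": joint angles; "qd": joint speeds; "effort": joint torques, N m; "position": TCP position; "ee_rot": TCP orientation; "contact_force": force on the tool from outside, world axes, zero at the start; "moment": the same for the moment, N m; "width": finger opening in m.
Only numpy, scipy, OpenCV 4.12 (cv2) and the standard library are available. Lean on these libraries where they do the work, as an engineer would, in place of code of your own. Each camera call takes 0.05 s, during which the arm holds its last target. There are 200 camera calls.

## Working session

There is one attempt and no reset: what is moved stays moved. The work goes in short steps, Python scripts to look and compute and a tool call to move; the robot and the scene stay as the last step left them, time stands still between calls to the robot, and variables do not carry over. Pictures are saved under pics/ and viewed, about 8 in all and at most 12, crops included, and the job is handed in when it is done.

Besides the shell and the picture viewer there is one more tool, called after "Request:" as name([rows], argument=value, ...), one row to a line, values as JSON. step_arm: Moves the arm, as the interface text tells. Its arguments: {"type":"object","properties":{"increments":{"type":"array"},"force":{"type":"number"}},"required":["increments"]}

```bash
mkdir -p pics; ls; cat > h.py <<'E'
import numpy as np, cv2
from rig import manip
def save(im,n): cv2.imwrite(f'pics/{n}.png',im['img'][:,:,::-1])
def cam(im):
    R=cv2.Rodrigues(np.array(im['rvec'],float))[0]; t=np.array(im['tvec'],float).ravel()
    K=np.array([[im['fx'],0,im['cx']],[0,im['fy'],im['cy']],[0,0,1.]])
    return K,R,t
def quatR(q):
    from scipy.spatial.transform import Rotation as Ro
    return Ro.from_quat([q[1],q[2],q[3],q[0]]).as_matrix()
def wristcam(im,st):
    M=np.array(im['mount']); Rt=quatR(st['ee_rot']); p=np.array(st['position'])
    Rwc=Rt@M[:3,:3]; c=Rt@M[:3,3]+p
    K=np.array([[im['fx'],0,im['cx']],[0,im['fy'],im['cy']],[0,0,1.]])
    return K,Rwc.T,-Rwc.T@c
def onplane(C,uv,z):
    K,R,t=C; c=-R.T@t; uv=np.atleast_2d(uv).astype(float)
    d=(R.T@np.linalg.inv(K)@np.c_[uv,np.ones(len(uv))].T).T
    return c+d*((z-c[2])/d[:,2])[:,None]
def proj(C,P):
    K,R,t=C; x=(K@(R@np.atleast_2d(P).T+t[:,None])).T
    return x[:,:2]/x[:,2:]
E
python3 - <<'E'
from h import *
st=manip.get_state(); print({k:np.round(v,3) for k,v in st.items()}, manip.grasp_offset)
a=manip.get_image('top');b=manip.get_image('side')
cv2.imwrite('pics/top.png',cv2.resize(a['img'][:,:,::-1],(800,600)));cv2.imwrite('pics/side.png',cv2.resize(b['img'][:,:,::-1],(800,600)))
np.savez('im.npz',a=a,b=b)
for i in(a,b):
  K,R,t=cam(i);print(K[0,0],(-R.T@t).round(3),R.round(2).tolist())
E
```

```text
pics
{'clock': np.float64(0.0), 'qpos': array([-1.403,  0.277,  1.506,  0.   ,  1.361, -0.121]), 'qd': array([ 0.001,  0.001, -0.001, -0.002,  0.   ,  0.   ]), 'effort': array([-0.0000e+00, -4.1678e+01, -2.4581e+01, -0.0000e+00,  1.1000e-02,
       -0.0000e+00]), 'position': array([ 0.164, -0.551,  0.23 ]), 'ee_rot': array([-0.101, -0.7  , -0.102,  0.7  ]), 'contact_force': array([ 0.649,  0.232, -1.057]), 'moment': array([ 0.002,  0.01 , -0.026]), 'width': np.float64(0.086)} 0.0187
498.60180197193984 [ 0.292 -0.031  1.661] [[-0.03, -1.0, -0.01], [-0.98, 0.03, -0.18], [0.18, 0.01, -0.98]]
448.6853459706765 [-0.089  0.642  0.911] [[-0.7, -0.71, 0.02], [-0.48, 0.46, -0.75], [0.52, -0.53, -0.66]]
```

View pics/top.png

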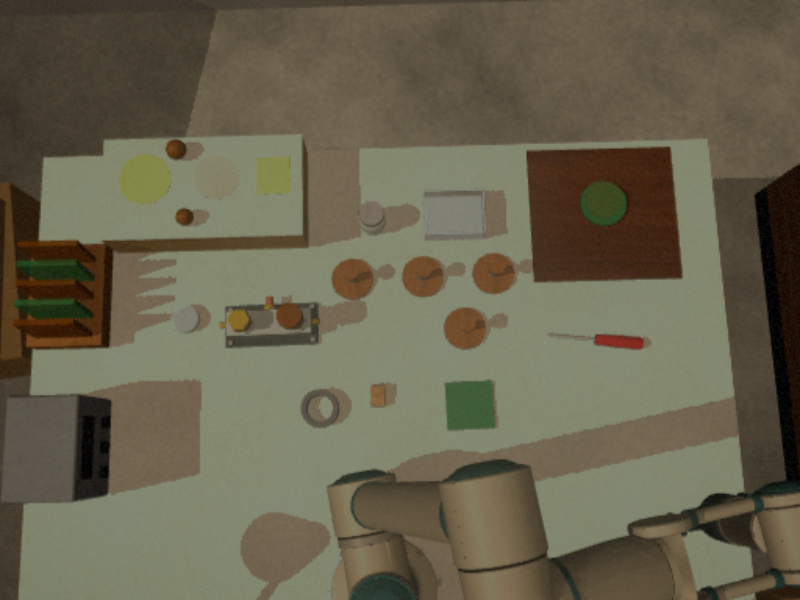

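View pics/side.png

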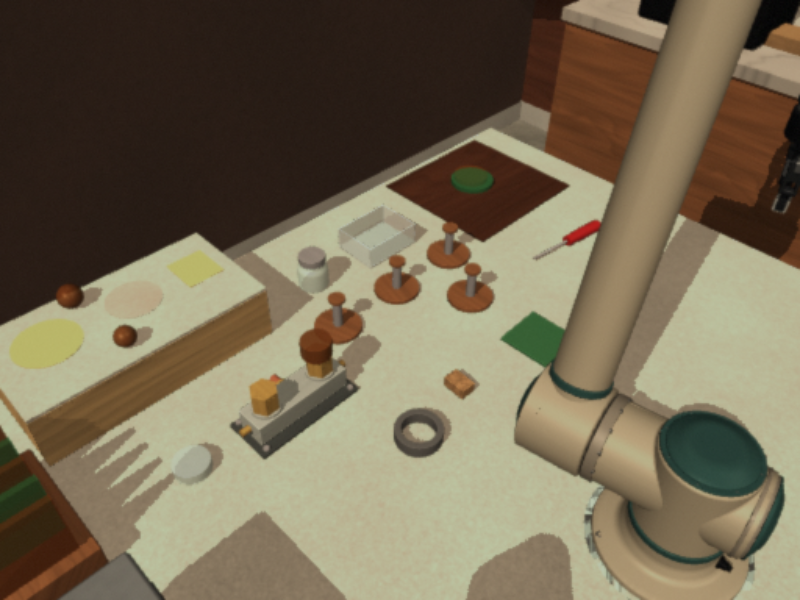

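The top view (800x600) shows the block at about (272,324), with the roundel on the right cap (289,316) and the bare cap at (239,320). The four posts have feet at (353,279), (424,277), (494,273) and (466,328).

```bash
python3 - <<'E'
from h import *
d=np.load('im.npz',allow_pickle=True);a=d['a'].item();b=d['b'].item();s=.64
C=cam(a)
for n,uv,z in [('base',(384,580),0),('roundel top',(289,316),.123),('othercap top',(239,320),.093),('P1',(353,279),.01),('P2',(424,277),.01),('P3',(494,273),.01),('P4',(466,328),.01)]+[('plate',p,.008) for p in [(226,306),(318,303),(319,341),(227,346)]]+[('jar2',(187,319),.02),('tape',(320,408),.012),('cork',(378,395),.02)]:
    P=onplane(C,np.array(uv)*s,z)[0];print(n,P.round(4),round(np.hypot(*P[:2]),3))
Cb=cam(b)
for n,uv,z in [('roundel top',(316,340),.123),('othercap top',(264,386),.093),('P1top',(337,299),.075),('P2top',(397,261),.075),('P3',(450,228),.075),('P4top',(473,269),.075)]:
    P=onplane(Cb,np.array(uv)*s,z)[0];print(n,P.round(4))
E
```

```text
base [ 0.0194 -0.0015  0.    ] 0.019
roundel top [0.5488 0.1741 0.123 ] 0.576
othercap top [0.5483 0.2804 0.093 ] 0.616
P1 [0.6451 0.05   0.01  ] 0.647
P2 [ 0.6453 -0.1039  0.01  ] 0.654
P3 [ 0.65   -0.2556  0.01  ] 0.698
P4 [ 0.5314 -0.1898  0.01  ] 0.564
plate [0.5936 0.3256 0.008 ] 0.677
plate [0.5947 0.1266 0.008 ] 0.608
plate [0.512  0.1253 0.008 ] 0.527
plate [0.5065 0.3225 0.008 ] 0.6
jar2 [0.5654 0.4064 0.02  ] 0.696
tape [0.3695 0.1242 0.012 ] 0.39
cork [0.3931 0.0015 0.02  ] 0.393
roundel top [0.5481 0.1809 0.123 ]
othercap top [0.5511 0.2833 0.093 ]
P1top [0.6401 0.0606 0.075 ]
P2top [ 0.6431 -0.0921  0.075 ]
P3 [ 0.6448 -0.2434  0.075 ]
P4top [ 0.5276 -0.1786  0.075 ]
```

```bash
python3 - <<'E'
from h import *
st=manip.get_state();R=quatR(st['ee_rot']);print(R.round(3), np.degrees(np.arctan2(R[1,1],R[0,1])))
E
```

```text
[[-0.     0.285 -0.959]
 [ 0.002 -0.959 -0.285]
 [-1.    -0.002 -0.   ]] -73.4554928357607
```

Request:
step_arm([
  {"grip": 1,"delta_pos": [0.03,0.03,0.005],"twist": 0},
  {"grip": 1,"delta_pos": [0.03,0.03,0.005],"twist": 0},
  {"grip": 1,"delta_pos": [0.03,0.03,0.005],"twist": 0},
  {"grip": 1,"delta_pos": [0.03,0.03,0.005],"twist": 0},
  {"grip": 1,"delta_pos": [0.03,0.03,0],"twist": 0},
  {"grip": 1,"delta_pos": [0.03,0.03,0],"twist": 0},
  {"grip": 1,"delta_pos": [0.03,0.03,0],"twist": 0},
  {"grip": 1,"delta_pos": [0.03,0.03,0],"twist": 0},
  {"grip": 1,"delta_pos": [0.03,0.03,0],"twist": 0},
  {"grip": 1,"delta_pos": [0.03,0.03,0],"twist": 0},
])

```text
clock: 0.93
position: [0.4585, -0.2555, 0.2506]
ee_rot: [-0.102, -0.7, -0.102, 0.7]
contact_force: [0.7, -0.9, 0.4]
width: 0.0856
```

Request:
step_arm([
  {"grip": 1,"delta_pos": [0.007,0.007,0.005],"twist": 7},
  {"grip": 1,"delta_pos": [0.007,0.007,0.005],"twist": 7},
  {"grip": 1,"delta_pos": [0.007,0.007,0.005],"twist": 7},
  {"grip": 1,"delta_pos": [0.007,0.007,0.005],"twist": 7},
  {"grip": 1,"delta_pos": [0.007,0.007,0.005],"twist": 7},
  {"grip": 1,"delta_pos": [0.007,0.007,0.005],"twist": 7},
  {"grip": 1,"delta_pos": [0.007,0.007,0],"twist": 7},
  {"grip": 1,"delta_pos": [0.007,0.007,0],"twist": 7},
  {"grip": 1,"delta_pos": [0.007,0.007,0],"twist": 7},
  {"grip": 1,"delta_pos": [0.007,0.007,0],"twist": 7},
])

```text
clock: 1.77
position: [0.5276, -0.1869, 0.2804]
ee_rot: [-0.486, -0.513, -0.487, 0.513]
contact_force: [-0.2, 0.1, -0.2]
width: 0.0853
```

Request:
step_arm([
  {"grip": 1,"delta_pos": [0,0,0],"twist": 3.5},
  {"grip": 1,"delta_pos": [0,0,0],"twist": 0},
  {"grip": 1,"delta_pos": [0,0,0],"twist": 0},
])

```text
clock: 2.02
position: [0.5274, -0.1873, 0.2804]
ee_rot: [-0.5, -0.5, -0.5, 0.5]
contact_force: [0.4, 0.4, 0.6]
width: 0.0852
```

```bash
python3 - <<'E'
from h import *
st=manip.get_state();w=manip.get_image('wrist');save(w,'w1');np.savez('w1.npz',w=w,st=st)
print(np.array(w['mount']).round(3),w['fx'],st['position'],st['qpos'].round(2),st['qd'].round(3))
C=wristcam(w,st);print(proj(C,[.531,-.187,.075]))
E
```

```text
[[ 0.001 -0.304  0.953 -0.142]
 [ 1.    -0.    -0.001 -0.001]
 [ 0.     0.953  0.304 -0.079]
 [ 0.     0.     0.     1.   ]] 272.99793798239364 [ 0.52735111 -0.18727519  0.28035833] [-0.47  0.23  1.45 -0.    1.46 -0.46] [-0.007 -0.006 -0.     0.003 -0.     0.002]
[[258.61092767 168.59078134]]
```

View pics/w1.png

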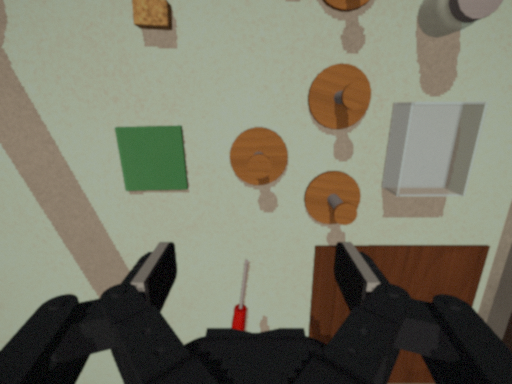

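The wrist view shows the post's foot at (259,156), r≈29, with its disc at (260,168).

```bash
python3 - <<'E'
from h import *
d=np.load('w1.npz',allow_pickle=True);w=d['w'].item();st=d['st'].item();C=wristcam(w,st)
def foot(img,C,c):
    hsv=cv2.cvtColor(img,cv2.COLOR_RGB2HSV)
    m=((hsv[...,0]<20)&(hsv[...,1]>110)).astype(np.uint8)
    n,l=cv2.connectedComponents(m);m=(l==l[c[1],c[0]]).astype(np.uint8)
    ct=max(cv2.findContours(m,0,2)[0],key=cv2.contourArea)[:,0]
    P=onplane(C,ct,.01)[:,:2].astype(np.float32);return cv2.minEnclosingCircle(P),P.mean(0),cv2.fitEllipse(P)
print(foot(w['img'],C,(259,145)))
a=np.load('im.npz',allow_pickle=True)['a'].item()
print(foot(a['img'],cam(a),(300,203)))
# disc: roughly (260,168)
print(onplane(C,(260,168),.075))
E
```

```text
(((0.5312894582748413, -0.18370316922664642), 0.04394092038273811), array([ 0.5273794 , -0.18273489], dtype=float32), ((0.531395673751831, -0.1836530566215515), (0.08557850867509842, 0.08656736463308334), 11.31084156036377))
(((0.532979428768158, -0.18611662089824677), 0.04481857642531395), array([ 0.5340558 , -0.18554835], dtype=float32), ((0.5324357151985168, -0.18641911447048187), (0.08492374420166016, 0.08707403391599655), 25.765911102294922))
[[ 0.53280278 -0.18621683  0.075     ]]
```

Request:
step_arm([
  {"grip": 1,"delta_pos": [0,0.035,0],"twist": 0},
  {"grip": 1,"delta_pos": [0,0.04,0],"twist": 0},
  {"grip": 1,"delta_pos": [0,0.04,0],"twist": 0},
  {"grip": 1,"delta_pos": [0,0.04,0],"twist": 0},
  {"grip": 1,"delta_pos": [0,0.04,0],"twist": 0},
  {"grip": 1,"delta_pos": [0,0.04,-0.01],"twist": 0},
  {"grip": 1,"delta_pos": [0.01,0.04,-0.01],"twist": 0},
  {"grip": 1,"delta_pos": [0.01,0.04,-0.02],"twist": 0},
  {"grip": 1,"delta_pos": [0,0.035,-0.02],"twist": 0},
  {"grip": 1,"delta_pos": [0,0,0],"twist": 0},
])

```text
clock: 2.9
position: [0.5439, 0.1637, 0.2187]
ee_rot: [0.498, 0.498, 0.504, -0.5]
contact_force: [-1.6, -0.7, -0.2]
width: 0.0855
```

Request:
step_arm([
  {"grip": 1,"delta_pos": [0,0,0],"twist": 0},
  {"grip": 1,"delta_pos": [0,0,0],"twist": 0},
])

```text
clock: 3.07
position: [0.5465, 0.1577, 0.2229]
ee_rot: [0.5, 0.5, 0.5, -0.5]
contact_force: [-0.6, -0.2, -0.3]
width: 0.0854
```

```bash
python3 - <<'E'
from h import *
st=manip.get_state();w=manip.get_image('wrist');save(w,'w2');np.savez('w2.npz',w=w,st=st)
cv2.imwrite('pics/w2b.png',cv2.resize(w['img'][:,:,::-1],(800,600),interpolation=cv2.INTER_CUBIC))
C=wristcam(w,st);print(st['position'],proj(C,[[.548,.176,.123],[.548,.282,.093]]))
E
```

```text
[0.54649774 0.15773993 0.22289334] [[257.49943236 174.75872783]
 [257.59345588  51.97029004]]
```

View pics/w2b.png

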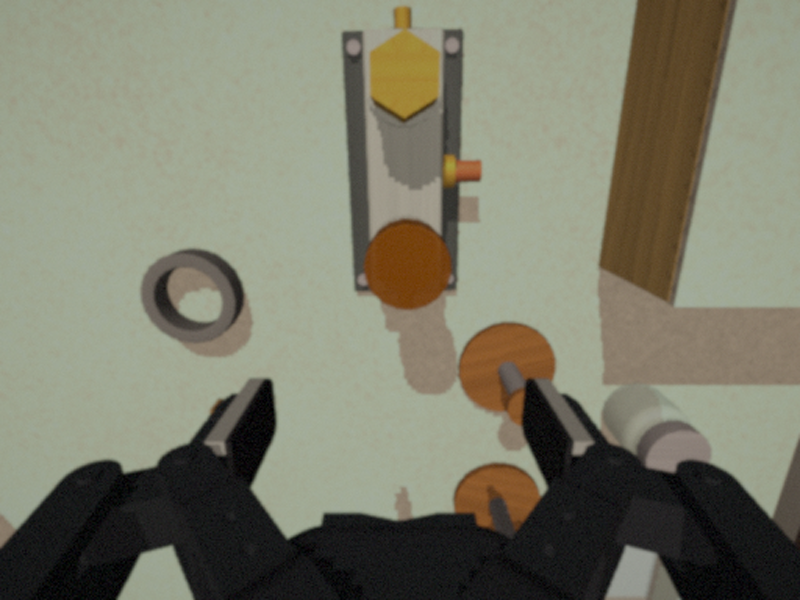

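The close view (800x600) has the roundel top at (408,264), r≈44, and the other cap's hexagon at (404,75). Its flats face ±x, so the block is almost square to the world axes.

```bash
python3 - <<'E'
from h import *
d=np.load('w2.npz',allow_pickle=True);w=d['w'].item();st=d['st'].item();C=wristcam(w,st)
hsv=cv2.cvtColor(w['img'],cv2.COLOR_RGB2HSV)
def comp(m,c):
    n,l=cv2.connectedComponents(m.astype(np.uint8));m=(l==l[c[1],c[0]]).astype(np.uint8)
    return max(cv2.findContours(m,0,2)[0],key=cv2.contourArea)[:,0]
print(hsv[169,261],hsv[48,258])
m=(hsv[...,0]<20)&(hsv[...,1]>150);ct=comp(m,(261,165))
P=onplane(C,ct,.123)[:,:2].astype(np.float32);print('roundel',cv2.minEnclosingCircle(P),cv2.fitEllipse(P))
m=(hsv[...,1]>150)&(hsv[...,2]>hsv[48,258,2]-25);ct=comp(m,(258,48))
P=onplane(C,ct,.093)[:,:2].astype(np.float32);print('cap2',cv2.minEnclosingCircle(P),cv2.minAreaRect(P))
# block plate edges dark
m=(hsv[...,2]<95)&(hsv[...,1]<90); m[190:]=0;m[:,:215]=0;m[:,300:]=0
ys,xs=np.nonzero(m);P=onplane(C,np.c_[xs,ys],.008)[:,:2].astype(np.float32);print('plate',len(P),cv2.minAreaRect(P))
E
```

```text
[ 15 231 117] [ 23 171 160]
roundel ((0.5502877831459045, 0.18059106171131134), 0.026275532320141792) ((0.5506726503372192, 0.18039394915103912), (0.04875989258289337, 0.05120096728205681), 4.050849914550781)
cap2 ((0.5485506653785706, 0.28542277216911316), 0.02178109623491764) ((0.5490275621414185, 0.2854176163673401), (0.04336582124233246, 0.037135109305381775), 88.9287338256836)
plate 2836 ((0.5500378012657166, 0.23133054375648499), (0.08789259940385818, 0.19602268934249878), 1.0507313013076782)
```

Request:
step_arm([
  {"grip": 1,"delta_pos": [0.004,0.021,0],"twist": 0},
  {"grip": 1,"delta_pos": [0,0,-0.03],"twist": 0},
  {"grip": 1,"delta_pos": [0,0,-0.03],"twist": 0},
  {"grip": 1,"delta_pos": [0,0,-0.03],"twist": 0},
  {"grip": 1,"delta_pos": [0,0,-0.03],"twist": 0},
  {"grip": 1,"delta_pos": [0,0,-0.014],"twist": 0},
  {"grip": 1,"delta_pos": [0,0,0],"twist": 0},
  {"grip": 1,"delta_pos": [0,0,0],"twist": 0},
])

```text
clock: 3.78
position: [0.5511, 0.1779, 0.0893]
ee_rot: [0.5, 0.5, 0.499, -0.5]
contact_force: [-0.5, -0.0, 0.9]
width: 0.0857
```

```bash
python3 - <<'E'
from h import *
st=manip.get_state();print(st['position'].round(4),st['contact_force'].round(2))
E
```

```text
[0.5511 0.1779 0.0893] [-0.54 -0.03  0.9 ]
```

Request:
step_arm([
  {"grip": 1,"delta_pos": [0,0,-0.004],"twist": 0},
  {"grip": 0,"delta_pos": [0,0,0],"twist": 0},
  {"grip": 0,"delta_pos": [0,0,0],"twist": 0},
  {"grip": 0,"delta_pos": [0,0,0],"twist": 0},
  {"grip": 0,"delta_pos": [0,0,0],"twist": 0},
  {"grip": 0,"delta_pos": [0,0,0],"twist": 0},
  {"grip": 0,"delta_pos": [0,0,0],"twist": 0},
  {"grip": 0,"delta_pos": [0,0,0],"twist": 0},
], force=45)

```text
clock: 4.45
position: [0.5514, 0.1793, 0.0862]
ee_rot: [0.501, 0.5, 0.5, -0.499]
contact_force: [0.2, -0.4, 5.7]
width: 0.051
```

Request:
step_arm([
  {"grip": 0,"delta_pos": [0,0,0.01],"twist": 0},
  {"grip": 0,"delta_pos": [0,0,0.02],"twist": 0},
  {"grip": 0,"delta_pos": [0,0,0.03],"twist": 0},
  {"grip": 0,"delta_pos": [0,0,0.03],"twist": 0},
  {"grip": 0,"delta_pos": [0,0,0.02],"twist": 0},
  {"grip": 0,"delta_pos": [0,0,0],"twist": 0},
  {"grip": 0,"delta_pos": [0,0,0],"twist": 0},
])

```text
clock: 5.03
position: [0.5508, 0.1795, 0.1959]
ee_rot: [0.501, 0.5, 0.5, -0.499]
contact_force: [-0.7, -0.6, -2.6]
width: 0.0513
```

```bash
python3 - <<'E'
from h import *
st=manip.get_state();w=manip.get_image('wrist');b=manip.get_image('side');save(w,'w3');np.savez('w3.npz',w=w,st=st,b=b)
print(st['position'].round(4),st['contact_force'].round(2),st['width'])
x,y=proj(cam(b),st['position'])[0].astype(int);print(x,y)
s=b['img'][max(0,y-70):y+110,max(0,x-100):x+100,::-1]
cv2.imwrite('pics/m3.png',np.hstack([cv2.resize(w['img'][:,:,::-1],(400,300)),cv2.resize(s,(333,300))]))
E
```

```text
[0.5508 0.1795 0.1959] [-0.73 -0.56 -2.62] 0.05126589593354468
199 194
```

View pics/m3.png

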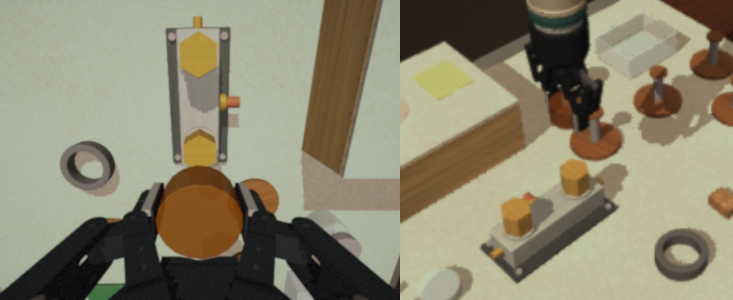

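The roundel is held squarely between the pads, at (200,212) in the left panel. Both caps are still on the block, with the freed one at (201,149).

```bash
python3 - <<'E'
from h import *
d=np.load('w3.npz',allow_pickle=True);w=d['w'].item();st=d['st'].item();C=wristcam(w,st);b=d['b'].item()
hsv=cv2.cvtColor(w['img'],cv2.COLOR_RGB2HSV)
print(hsv[190,256],hsv[270,256],hsv[65,253])
def comp(m,c):
    n,l=cv2.connectedComponents(m.astype(np.uint8));m=(l==l[c[1],c[0]]).astype(np.uint8)
    return max(cv2.findContours(m,0,2)[0],key=cv2.contourArea)[:,0]
m=(hsv[...,0]<20)&(hsv[...,1]>170);ct=comp(m,(256,265));x0,y0,ww,hh=cv2.boundingRect(ct);print(x0,y0,ww,hh)
zt=st['position'][2]+.0068
top=ct[ct[:,1]<y0+6].mean(0);bot=ct[ct[:,1]>y0+hh-6].mean(0);print(top,bot,onplane(C,[top,bot],zt+.03).round(4),onplane(C,[top,bot],zt).round(4))
m=(hsv[...,0]>18)&(hsv[...,1]>150)&(hsv[...,2]>hsv[65,253,2]-25)
for c in [(253,65),(256,192)]:
    ct=comp(m,c);print(c,cv2.boundingRect(ct));P=onplane(C,ct,.093)[:,:2].astype(np.float32);print(cv2.minAreaRect(P),cv2.minEnclosingCircle(P))
    a=cv2.approxPolyDP(ct.reshape(-1,1,2),3,True)[:,0];print(onplane(C,a,.093)[:,:2].round(4).tolist())
E
```

```text
[ 22 174 177] [ 16 201 132] [ 23 164 176]
198 212 114 118
[256.78947368 214.47368421] [258.25 326.75] [[0.5507 0.215  0.2327]
 [0.5516 0.1569 0.2327]] [[0.551  0.2027 0.2027]
 [0.5521 0.128  0.2027]]
(253, 65) (231, 41, 46, 58)
((0.5490097403526306, 0.28576353192329407), (0.04320080950856209, 0.03733712434768677), 88.51956176757812) ((0.5484723448753357, 0.2857793867588043), 0.021704573184251785)
[[0.5485, 0.3074], [0.5306, 0.2965], [0.5301, 0.2753], [0.5502, 0.2642], [0.5669, 0.2745], [0.5672, 0.2965]]
(256, 192) (236, 173, 40, 40)
((0.5507226586341858, 0.17950263619422913), (0.037334248423576355, 0.03862156346440315), 0.011007952503859997) ((0.5508497953414917, 0.17764604091644287), 0.02180183120071888)
[[0.5325, 0.1892], [0.5321, 0.1674], [0.5387, 0.1612], [0.5618, 0.1602], [0.5694, 0.1664], [0.567, 0.1902], [0.5484, 0.1988]]
```

Request:
step_arm([
  {"grip": 0,"delta_pos": [0,-0.03,0],"twist": 0},
  {"grip": 0,"delta_pos": [0,-0.035,0],"twist": 0},
  {"grip": 0,"delta_pos": [0,-0.035,0],"twist": 0},
  {"grip": 0,"delta_pos": [-0.01,-0.04,0],"twist": 0},
  {"grip": 0,"delta_pos": [-0.01,-0.04,0],"twist": 0},
  {"grip": 0,"delta_pos": [0,-0.04,0],"twist": 0},
  {"grip": 0,"delta_pos": [0,-0.04,0],"twist": 0},
  {"grip": 0,"delta_pos": [0,-0.04,0],"twist": 0},
  {"grip": 0,"delta_pos": [0,-0.035,0],"twist": 0},
  {"grip": 0,"delta_pos": [0,-0.025,0],"twist": 0},
])

```text
clock: 5.97
position: [0.5291, -0.1836, 0.1927]
ee_rot: [-0.499, -0.5, -0.501, 0.501]
contact_force: [0.4, 1.0, -2.1]
width: 0.0512
```

Request:
step_arm([
  {"grip": 0,"delta_pos": [0,0,0],"twist": 0},
  {"grip": 0,"delta_pos": [0,0,0],"twist": 0},
])

```text
clock: 6.13
position: [0.5293, -0.1815, 0.1926]
ee_rot: [0.498, 0.5, 0.501, -0.501]
contact_force: [-0.7, -0.5, -0.8]
width: 0.0509
```

```bash
python3 - <<'E'
from h import *
st=manip.get_state();b=manip.get_image('side');np.savez('w4.npz',st=st,b=b)
print(st['position'].round(4),st['contact_force'].round(2))
C=cam(b);p=st['position'];x,y=proj(C,p)[0];print(x,y)
x,y=int(x),int(y);x0,y0=x-50,y-45
s=cv2.resize(b['img'][y0:y+45,x0:x+50,::-1],None,fx=7,fy=6.5,interpolation=cv2.INTER_CUBIC)
cv2.imwrite('pics/m4.png',s);print(x0,y0,s.shape)
d=np.load('w3.npz',allow_pickle=True);w=d['w'].item()
cv2.imwrite('pics/m4b.png',cv2.resize(w['img'][150:350,160:350,::-1],None,fx=3,fy=3))
E
```

```text
[ 0.5293 -0.1815  0.1926] [-0.72 -0.51 -0.76]
306.5605476450191 138.58879271963997
256 93 (585, 700, 3)
```

View pics/m4.png

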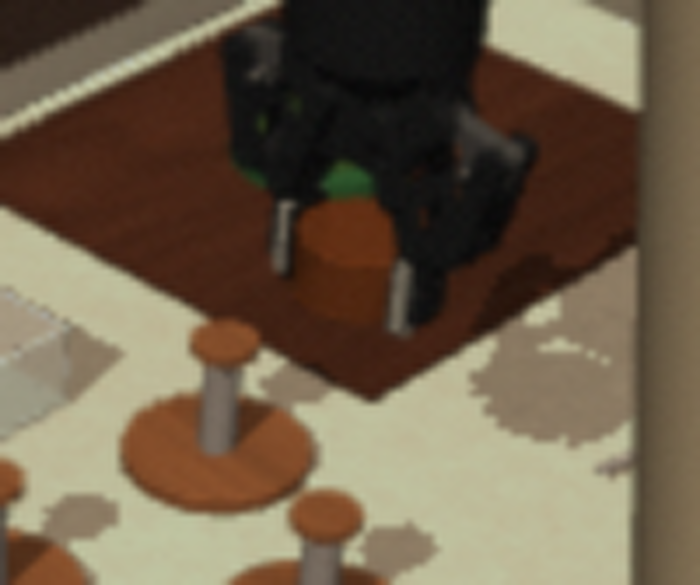

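View pics/m4b.png

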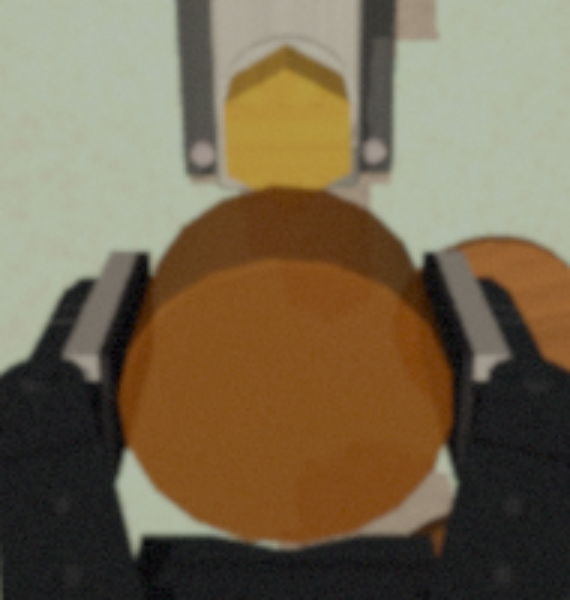

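The held roundel sits flat and centred within 1–2 mm, with its underside about at the fingertips. Next I lower it towards the post.

Request:
step_arm([
  {"grip": 0,"delta_pos": [0.003,-0.0045,-0.02],"twist": 0},
  {"grip": 0,"delta_pos": [0,0,-0.03],"twist": 0},
  {"grip": 0,"delta_pos": [0,0,-0.03],"twist": 0},
  {"grip": 0,"delta_pos": [0,0,-0.02],"twist": 0},
  {"grip": 0,"delta_pos": [0,0,-0.01],"twist": 0},
  {"grip": 0,"delta_pos": [0,0,0],"twist": 0},
  {"grip": 0,"delta_pos": [0,0,0],"twist": 0},
])

```text
clock: 6.77
position: [0.5336, -0.1843, 0.0848]
ee_rot: [0.5, 0.499, 0.501, -0.499]
contact_force: [1.3, 0.2, -1.4]
width: 0.051
```

Request:
step_arm([
  {"grip": 0,"delta_pos": [0,0,-0.003],"twist": 0},
  {"grip": 0,"delta_pos": [0,0,-0.002],"twist": 0},
  {"grip": 0,"delta_pos": [0,0,0],"twist": 0},
  {"grip": 0,"delta_pos": [0,0,0],"twist": 0},
])

```text
clock: 7.1
position: [0.5338, -0.1854, 0.0806]
ee_rot: [0.501, 0.5, 0.5, -0.5]
contact_force: [0.0, 0.5, -1.6]
width: 0.0512
```

Request:
step_arm([
  {"grip": 0,"delta_pos": [-0.001,0,-0.003],"twist": 0},
  {"grip": 0,"delta_pos": [0,0,-0.003],"twist": 0},
  {"grip": 0,"delta_pos": [0,0,0],"twist": 0},
  {"grip": 0,"delta_pos": [0,0,0],"twist": 0},
])

```text
clock: 7.43
position: [0.5322, -0.1852, 0.0735]
ee_rot: [0.5, 0.5, 0.5, -0.5]
contact_force: [0.6, -0.8, -1.9]
width: 0.0508
```

Request:
step_arm([
  {"grip": 0,"delta_pos": [0,0,-0.002],"twist": 0},
  {"grip": 0,"delta_pos": [0,0,0],"twist": 0},
  {"grip": 0,"delta_pos": [0,0,0],"twist": 0},
])

```text
clock: 7.68
position: [0.5324, -0.1852, 0.0717]
ee_rot: [0.5, 0.5, 0.5, -0.5]
contact_force: [0.2, -1.0, -1.0]
width: 0.0509
```

Request:
step_arm([
  {"grip": 0,"delta_pos": [0,0,-0.002],"twist": 0},
  {"grip": 0,"delta_pos": [0,0,0],"twist": 0},
  {"grip": 0,"delta_pos": [0,0,0],"twist": 0},
])

```text
clock: 7.93
position: [0.5324, -0.1852, 0.0697]
ee_rot: [0.5, 0.5, 0.5, -0.5]
contact_force: [0.9, -1.1, -1.2]
width: 0.051
```

Request:
step_arm([
  {"grip": 0,"delta_pos": [0,0,-0.001],"twist": 0},
  {"grip": 0,"delta_pos": [0,0,0],"twist": 0},
  {"grip": 0,"delta_pos": [0,0,0],"twist": 0},
])

```text
clock: 8.18
position: [0.5325, -0.1852, 0.0688]
ee_rot: [0.5, 0.5, 0.5, -0.5]
contact_force: [-0.6, -0.4, -2.0]
width: 0.051
```

Request:
step_arm([
  {"grip": 0,"delta_pos": [0,0,-0.001],"twist": 0},
  {"grip": 0,"delta_pos": [0,0,0],"twist": 0},
  {"grip": 0,"delta_pos": [0,0,0],"twist": 0},
])

```text
clock: 8.43
position: [0.5327, -0.1854, 0.0682]
ee_rot: [0.5, 0.5, 0.5, -0.5]
contact_force: [-0.8, -0.2, 2.7]
width: 0.0506
```

Request:
step_arm([
  {"grip": 0,"delta_pos": [0,0,-0.001],"twist": 0},
  {"grip": 0,"delta_pos": [0,0,0],"twist": 0},
  {"grip": 0,"delta_pos": [0,0,0],"twist": 0},
])

```text
clock: 8.68
position: [0.5327, -0.1853, 0.0682]
ee_rot: [0.501, 0.5, 0.5, -0.5]
contact_force: [-2.4, 0.9, 8.1]
width: 0.0508
```

Contact comes at TCP z = 0.068, as predicted, so I release the roundel.

Request:
step_arm([
  {"grip": 0.7,"delta_pos": [0,0,0],"twist": 0},
  {"grip": 0.8,"delta_pos": [0,0,0],"twist": 0},
  {"grip": 1,"delta_pos": [0,0,0],"twist": 0},
  {"grip": 1,"delta_pos": [0,0,0],"twist": 0},
  {"grip": 1,"delta_pos": [0,0,0],"twist": 0},
  {"grip": 1,"delta_pos": [0,0,0],"twist": 0},
  {"grip": 1,"delta_pos": [0,0,0],"twist": 0},
])

```text
clock: 9.27
position: [0.5325, -0.1852, 0.0667]
ee_rot: [0.5, 0.5, 0.5, -0.5]
contact_force: [-0.5, 0.5, 0.2]
width: 0.0854
```

Request:
step_arm([
  {"grip": 1,"delta_pos": [0,0,0.02],"twist": 0},
  {"grip": 1,"delta_pos": [0,0,0.03],"twist": 0},
  {"grip": 1,"delta_pos": [0,0,0.03],"twist": 0},
  {"grip": 1,"delta_pos": [0,0,0.03],"twist": 0},
  {"grip": 1,"delta_pos": [0,0,0.03],"twist": 0},
  {"grip": 1,"delta_pos": [0,0,0.01],"twist": 0},
  {"grip": 1,"delta_pos": [0,0,0],"twist": 0},
  {"grip": 1,"delta_pos": [0,0,0],"twist": 0},
])

```text
clock: 9.93
position: [0.5322, -0.1851, 0.2164]
ee_rot: [0.5, 0.5, 0.5, -0.5]
contact_force: [-0.0, -0.2, 0.2]
width: 0.0854
```

```bash
python3 - <<'E'
from h import *
st=manip.get_state();w=manip.get_image('wrist');b=manip.get_image('side');np.savez('w5.npz',w=w,st=st,b=b)
C=cam(b);x,y=proj(C,[.5325,-.186,.09])[0].astype(int);print(st['position'],x,y)
s=b['img'][y-30:y+30,x-40:x+40,::-1]
cv2.imwrite('pics/m5.png',np.hstack([cv2.resize(w['img'][:,:,::-1],(400,300)),cv2.resize(s,(400,300),interpolation=cv2.INTER_CUBIC)]))
Cw=wristcam(w,st);hsv=cv2.cvtColor(w['img'],cv2.COLOR_RGB2HSV)
c=proj(Cw,[.5325,-.186,.105])[0].astype(int);print(c,hsv[c[1],c[0]])
m=((hsv[...,0]<20)&(hsv[...,1]>=200)).astype(np.uint8)
n,l=cv2.connectedComponents(m);m=(l==l[c[1],c[0]]).astype(np.uint8)
ct=max(cv2.findContours(m,0,2)[0],key=cv2.contourArea)[:,0];print(cv2.boundingRect(ct))
print(cv2.fitEllipse(onplane(Cw,ct,.105)[:,:2].astype(np.float32)))
E
```

```text
[ 0.53223962 -0.18510069  0.21640525] 303 166
[256 191] [ 14 224 114]
(231, 160, 50, 54)
((0.5319231152534485, -0.18125954270362854), (0.046130940318107605, 0.05144999176263809), 4.701929092407227)
```

View pics/m5.png

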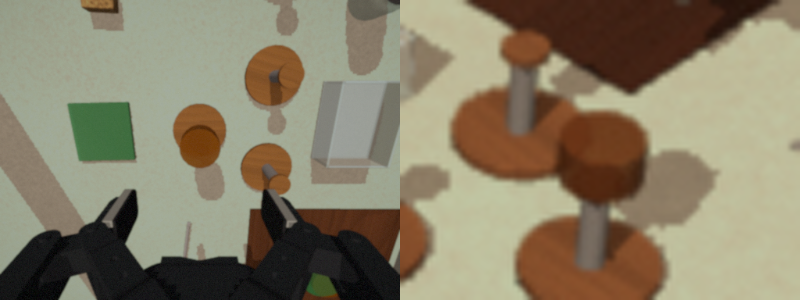

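The roundel stands flat on the post, within about 4 mm of the centre. Now to the cap.

Request:
step_arm([
  {"grip": 1,"delta_pos": [0,0.036,0],"twist": 0},
  {"grip": 1,"delta_pos": [0,0.036,0],"twist": 0},
  {"grip": 1,"delta_pos": [0,0.036,0],"twist": 0},
  {"grip": 1,"delta_pos": [0.009,0.036,0],"twist": 0},
  {"grip": 1,"delta_pos": [0.009,0.036,0],"twist": 0},
  {"grip": 1,"delta_pos": [0,0.036,0],"twist": 0},
  {"grip": 1,"delta_pos": [0,0.036,0],"twist": 0},
  {"grip": 1,"delta_pos": [0,0.036,0],"twist": 0},
  {"grip": 1,"delta_pos": [0,0.036,0],"twist": 0},
  {"grip": 1,"delta_pos": [0,0.036,0],"twist": 0},
])

```text
clock: 10.87
position: [0.5491, 0.1763, 0.2145]
ee_rot: [-0.499, -0.499, -0.501, 0.501]
contact_force: [-0.5, 0.6, -0.1]
width: 0.0855
```

Request:
step_arm([
  {"grip": 1,"delta_pos": [0,0,-0.03],"twist": 0},
  {"grip": 1,"delta_pos": [0,0,0],"twist": 0},
  {"grip": 1,"delta_pos": [0,0,0],"twist": 0},
])

```text
clock: 11.12
position: [0.5481, 0.1746, 0.1837]
ee_rot: [-0.499, -0.497, -0.502, 0.502]
contact_force: [0.2, 0.1, 0.4]
width: 0.0858
```

```bash
python3 - <<'E'
from h import *
st=manip.get_state();w=manip.get_image('wrist');np.savez('w6.npz',w=w,st=st)
cv2.imwrite('pics/w6.png',cv2.resize(w['img'][:,:,::-1],(800,600),interpolation=cv2.INTER_CUBIC))
R=quatR(st['ee_rot']);print(st['position'],np.degrees(np.arctan2(R[1,1],R[0,1])),st['moment'])
C=wristcam(w,st);hsv=cv2.cvtColor(w['img'],cv2.COLOR_RGB2HSV)
c=proj(C,[.5505,.1775,.093])[0].astype(int);print(c,hsv[c[1],c[0]])
m=((hsv[...,0]>18)&(hsv[...,1]>150)&(hsv[...,2]>150)).astype(np.uint8)
n,l=cv2.connectedComponents(m);m=(l==l[c[1],c[0]]).astype(np.uint8)
ct=max(cv2.findContours(m,0,2)[0],key=cv2.contourArea)
P=onplane(C,ct[:,0],.093)[:,:2].astype(np.float32);print(cv2.boundingRect(ct),cv2.minEnclosingCircle(P),cv2.minAreaRect(P),P.min(0),P.max(0))
print(onplane(C,cv2.approxPolyDP(ct,3,True)[:,0],.093)[:,:2].round(4).tolist())
E
```

```text
[0.54814479 0.17455298 0.18371266] 0.11232523079654956 [-0.01022825 -0.02638314  0.01513922]
[259 193] [ 22 175 159]
(238, 172, 43, 46) ((0.5507934093475342, 0.17653429508209229), 0.021731603890657425) ((0.550496518611908, 0.17624107003211975), (0.03731858357787132, 0.042660366743803024), 1.6990426778793335) [0.5315787  0.15494032] [0.5694718  0.19753206]
[[0.5484, 0.1975], [0.5316, 0.1865], [0.5322, 0.1657], [0.5523, 0.155], [0.5695, 0.1659], [0.5688, 0.1885]]
```

Request:
step_arm([
  {"grip": 1,"delta_pos": [0.0025,0.002,0],"twist": 1.6},
  {"grip": 1,"delta_pos": [0,0,-0.03],"twist": 0},
  {"grip": 1,"delta_pos": [0,0,-0.03],"twist": 0},
  {"grip": 1,"delta_pos": [0,0,-0.03],"twist": 0},
  {"grip": 1,"delta_pos": [0,0,-0.02],"twist": 0},
  {"grip": 1,"delta_pos": [0,0,-0.01],"twist": 0},
  {"grip": 1,"delta_pos": [0,0,-0.002],"twist": 0},
  {"grip": 1,"delta_pos": [0,0,0],"twist": 0},
  {"grip": 1,"delta_pos": [0,0,0],"twist": 0},
])

```text
clock: 11.92
position: [0.5545, 0.1765, 0.0664]
ee_rot: [0.508, 0.494, 0.506, -0.492]
contact_force: [-0.7, 0.3, 0.7]
width: 0.0852
```

```bash
cat > s.py <<'E'
from h import *
st=manip.get_state();R=quatR(st['ee_rot']);print(st['position'].round(4),np.degrees(np.arctan2(R[1,1],R[0,1])).round(2),'F',st['contact_force'].round(2),'M',st['moment'].round(3),'w',st['width'],'q6',st['qpos'][5],st['clock'])
E
python3 s.py
```

```text
[0.5545 0.1765 0.0664] 1.6 F [-0.66  0.3   0.73] M [-0.003  0.002 -0.005] w 0.0851872071922926 q6 0.16081402926342683 11.9167
```

Request:
step_arm([
  {"grip": 1,"delta_pos": [-0.0038,0,-0.004],"twist": 0},
  {"grip": 1,"delta_pos": [0,0,0],"twist": 0},
  {"grip": 1,"delta_pos": [0,0,0],"twist": 0},
])

```text
clock: 12.17
position: [0.5491, 0.1768, 0.0615]
ee_rot: [0.507, 0.493, 0.507, -0.492]
contact_force: [-0.1, 0.8, -0.3]
width: 0.085
```

Request:
step_arm([
  {"grip": 0,"delta_pos": [0,0,0],"twist": 0},
  {"grip": 0,"delta_pos": [0,0,0],"twist": 0},
  {"grip": 0,"delta_pos": [0,0,0],"twist": 0},
  {"grip": 0,"delta_pos": [0,0,0],"twist": 0},
  {"grip": 0,"delta_pos": [0,0,0],"twist": 0},
  {"grip": 0,"delta_pos": [0,0,0],"twist": 0},
  {"grip": 0,"delta_pos": [0,0,0],"twist": 0},
  {"grip": 0,"delta_pos": [0,0,0],"twist": 0},
  {"grip": 0,"delta_pos": [0,0,0],"twist": 0},
], force=60)

```text
clock: 12.92
position: [0.5505, 0.1768, 0.0614]
ee_rot: [0.508, 0.494, 0.506, -0.492]
contact_force: [2.7, -0.7, 4.3]
width: 0.0391
```

```bash
python3 s.py
```

```text
[0.5505 0.1768 0.0614] 1.65 F [ 2.68 -0.67  4.3 ] M [ 0.008 -0.592  0.012] w 0.03912359444655485 q6 0.16208362798037101 12.9167
```

The cap is gripped on its flats (39 mm). I try counter-clockwise first.

Request:
step_arm([
  {"grip": 0,"delta_pos": [0,0,0],"twist": 3},
  {"grip": 0,"delta_pos": [0,0,0],"twist": 3},
  {"grip": 0,"delta_pos": [0,0,0],"twist": 0},
  {"grip": 0,"delta_pos": [0,0,0],"twist": 0},
])

```text
clock: 13.25
position: [0.5503, 0.1766, 0.0614]
ee_rot: [0.532, 0.467, 0.531, -0.465]
contact_force: [5.4, -0.9, 4.5]
width: 0.039
```

```bash
python3 s.py
```

```text
[0.5503 0.1766 0.0614] 7.55 F [ 5.4  -0.87  4.49] M [-0.256 -0.558 -0.262] w 0.03903850501738635 q6 0.058903675697662826 13.25
```

Request:
step_arm([
  {"grip": 0,"delta_pos": [0,0,0],"twist": 3},
  {"grip": 0,"delta_pos": [0,0,0],"twist": 3},
  {"grip": 0,"delta_pos": [0,0,0],"twist": 0},
  {"grip": 0,"delta_pos": [0,0,0],"twist": 0},
])

```text
clock: 13.58
position: [0.55, 0.1766, 0.0614]
ee_rot: [0.555, 0.439, 0.554, -0.438]
contact_force: [3.7, -2.5, 4.7]
width: 0.0394
```

```bash
python3 s.py
```

```text
[0.55   0.1766 0.0614] 13.33 F [ 3.74 -2.52  4.73] M [-0.335 -0.531 -1.312] w 0.03936403568320516 q6 -0.043188028409023735 13.5833
```

Request:
step_arm([
  {"grip": 0,"delta_pos": [0,0,0],"twist": 2},
  {"grip": 0,"delta_pos": [0,0,0],"twist": 0},
  {"grip": 0,"delta_pos": [0,0,0],"twist": 0},
])

```text
clock: 13.83
position: [0.55, 0.1766, 0.0614]
ee_rot: [0.562, 0.43, 0.562, -0.429]
contact_force: [3.3, -2.7, 5.6]
width: 0.0394
```

```bash
python3 s.py
```

```text
[0.55   0.1766 0.0614] 15.24 F [ 3.33 -2.67  5.55] M [-0.403 -0.487 -1.766] w 0.03942087100080382 q6 -0.07685936228825124 13.8333
```

The moment builds to -1.8 N·m at about 13°, which is the hard stop. I turn it clockwise instead.

Request:
step_arm([
  {"grip": 0,"delta_pos": [0,0,0],"twist": -5},
  {"grip": 0,"delta_pos": [0,0,0],"twist": -5},
  {"grip": 0,"delta_pos": [0,0,0],"twist": -5},
  {"grip": 0,"delta_pos": [0,0,0],"twist": -5},
  {"grip": 0,"delta_pos": [0,0,0],"twist": -5},
  {"grip": 0,"delta_pos": [0,0,0],"twist": -5},
  {"grip": 0,"delta_pos": [0,0,0],"twist": 0},
  {"grip": 0,"delta_pos": [0,0,0],"twist": 0},
], force=70)

```text
clock: 14.5
position: [0.551, 0.1772, 0.0615]
ee_rot: [0.434, 0.56, 0.433, -0.558]
contact_force: [5.8, 0.9, 3.8]
width: 0.0393
```

```bash
python3 s.py
```

```text
[0.551  0.1772 0.0615] -14.42 F [5.8  0.85 3.85] M [ 0.056 -0.701 -0.066] w 0.03929746138470419 q6 0.4425410650193485 14.5
```

Request:
step_arm([
  {"grip": 0,"delta_pos": [0,0,0],"twist": -5},
  {"grip": 0,"delta_pos": [0,0,0],"twist": -5},
  {"grip": 0,"delta_pos": [0,0,0],"twist": -5},
  {"grip": 0,"delta_pos": [0,0,0],"twist": -5},
  {"grip": 0,"delta_pos": [0,0,0],"twist": -5},
  {"grip": 0,"delta_pos": [0,0,0],"twist": -5},
  {"grip": 0,"delta_pos": [0,0,0],"twist": 0},
])

```text
clock: 15.08
position: [0.5518, 0.1771, 0.0615]
ee_rot: [0.274, 0.654, 0.273, -0.65]
contact_force: [6.4, -0.1, 1.6]
width: 0.0392
```

```bash
python3 s.py
```

```text
[0.5518 0.1771 0.0615] -44.56 F [ 6.38 -0.09  1.64] M [-0.106 -0.972 -0.086] w 0.03918561768252121 q6 0.9687789074239905 15.0833
```

Request:
step_arm([
  {"grip": 0,"delta_pos": [0,0,0],"twist": -5},
  {"grip": 0,"delta_pos": [0,0,0],"twist": -5},
  {"grip": 0,"delta_pos": [0,0,0],"twist": -5},
  {"grip": 0,"delta_pos": [0,0,0],"twist": -5},
  {"grip": 0,"delta_pos": [0,0,0],"twist": -5},
  {"grip": 0,"delta_pos": [0,0,0],"twist": -5},
  {"grip": 0,"delta_pos": [0,0,0],"twist": 0},
  {"grip": 0,"delta_pos": [0,0,0],"twist": 0},
])

```text
clock: 15.75
position: [0.553, 0.1769, 0.0616]
ee_rot: [0.096, 0.703, 0.096, -0.698]
contact_force: [9.3, -0.9, 1.7]
width: 0.0388
```

```bash
python3 s.py
```

```text
[0.553  0.1769 0.0616] -74.39 F [ 9.3  -0.91  1.74] M [-0.186 -1.343  0.043] w 0.03876285230874582 q6 1.48962511941619 15.75
```

Request:
step_arm([
  {"grip": 0,"delta_pos": [0.001,0,0],"twist": 0},
  {"grip": 0,"delta_pos": [0,0,0.003],"twist": 0},
  {"grip": 0,"delta_pos": [0,0,0.003],"twist": 0},
  {"grip": 0,"delta_pos": [0,0,0.003],"twist": 0},
  {"grip": 0,"delta_pos": [0,0,0],"twist": 0},
])

```text
clock: 16.17
position: [0.5527, 0.1762, 0.0694]
ee_rot: [0.097, 0.702, 0.096, -0.699]
contact_force: [7.4, -2.4, -3.8]
width: 0.0388
```

```bash
python3 s.py
```

```text
[0.5527 0.1762 0.0694] -74.36 F [ 7.42 -2.43 -3.84] M [-0.352 -1.328 -0.008] w 0.038787572353247694 q6 1.4890697035230087 16.1667
```

Request:
step_arm([
  {"grip": 0,"delta_pos": [0.001,0,0.005],"twist": 0},
  {"grip": 0,"delta_pos": [0,0,0.005],"twist": 0},
  {"grip": 0,"delta_pos": [0,0,0.01],"twist": 0},
  {"grip": 0,"delta_pos": [0,0,0.01],"twist": 0},
  {"grip": 0,"delta_pos": [0,0,0.02],"twist": 0},
  {"grip": 0,"delta_pos": [0,0,0.03],"twist": 0},
  {"grip": 0,"delta_pos": [0,0,0.03],"twist": 0},
  {"grip": 0,"delta_pos": [0,0,0.01],"twist": 0},
  {"grip": 0,"delta_pos": [0,0,0],"twist": 0},
  {"grip": 0,"delta_pos": [0,0,0],"twist": 0},
])

```text
clock: 17.0
position: [0.5498, 0.1768, 0.1888]
ee_rot: [-0.096, -0.7, -0.096, 0.701]
contact_force: [-1.1, -0.2, -2.7]
width: 0.039
```

```bash
python3 s.py; python3 - <<'E'
from h import *
w=manip.get_image('wrist');b=manip.get_image('side')
s=b['img'][120:345,80:380,::-1]
cv2.imwrite('pics/m7.png',np.hstack([cv2.resize(w['img'][:,:,::-1],(400,300)),cv2.resize(s,(400,300))]))
E
```

```text
[0.5498 0.1768 0.1888] -74.35 F [-1.08 -0.2  -2.69] M [ 0.047  0.036 -0.027] w 0.03897579569578611 q6 1.488149201324119 17.0
```

View pics/m7.png

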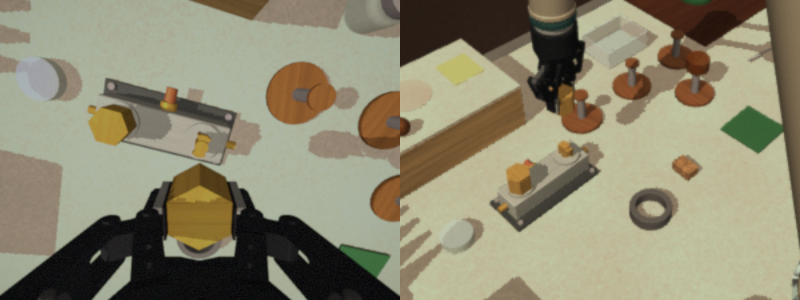

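The cap is in the fingers, upright and clear of the bare neck. The other cap is on its outlet, and the roundel still sits on the post. I let it settle and hand in.

Request:
step_arm([
  {"grip": 0,"delta_pos": [0,0,0],"twist": 0},
  {"grip": 0,"delta_pos": [0,0,0],"twist": 0},
  {"grip": 0,"delta_pos": [0,0,0],"twist": 0},
  {"grip": 0,"delta_pos": [0,0,0],"twist": 0},
  {"grip": 0,"delta_pos": [0,0,0],"twist": 0},
])

```text
clock: 17.52
position: [0.5511, 0.1767, 0.1894]
ee_rot: [-0.096, -0.7, -0.096, 0.701]
contact_force: [-0.0, -0.8, -2.5]
width: 0.0394
```

```bash
python3 s.py; python3 -c "
from rig import manip
print(manip.get_state()['qd'].round(4)); print(manip.sign_off())"
```

```text
[0.5511 0.1767 0.1894] -74.36 F [-0.01 -0.8  -2.54] M [-0.009 -0.038 -0.033] w 0.039379595898096434 q6 1.4879159519905043 17.5167
[ 0.0012 -0.0028 -0.0024 -0.0033  0.0007  0.0003]
the job is handed in; nothing more can be done
None
```

The job is done and handed in at about 17.5 s of the 54 s allowed; the hand-in gives no verdict.

- **Roundel:** I set it on the post nearest the base and let go. The check afterwards showed it flat, about 1 mm off centre in x and 2–5 mm off in y depending on which measurement of the post is used (limit 14 mm). It was still there in the last picture.
- **Cap thread:** Counter-clockwise met the hard stop at about 12°, with the moment rising to −1.8 N·m. Clockwise it turned easily, about 76° by the wrist angle while down on its seat, so this thread is left-handed. I did not measure the cap's own angle separately, so a degree or two of slip in the pads is possible.
- **Lift:** It came off cleanly. It is held upright at 39 mm opening with a 70 N grip. Its underside is about 0.18 m above the table, worked out from the tool height rather than measured. The force on the tool is −2.5 N, about the cap's own weight. The arm was at rest.
- **Everything else:** The last picture shows the other cap on its outlet and the things in view where they were. It did not cover the whole table.
- **Disagreements:** Views of the same point differed by a few millimetres. The sideways force reached about 9 N while turning the cap, and was gone once it was clear of the neck.

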